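Restart the incubation timer of the yellow kit

TASK

Restart the timer that stands in front of the carton with the yellow label: with the fingertips gently press its grey clear key down and let it spring back, then do the same with its green start key, and withdraw clear of everything. Only press: do not pick the timer up, tip it or push it out of its place. Leave the other two timers and their keys, the dropper bottles and the cartons alone.

Things in the scene. Friction and masses are not known exactly. Their poses are not given: they have to be found in the camera images.
- timer_yellow: loose bench timer standing in front (robot side) of the carton with the yellow label: flat white slab 80 (its x) x 110 (its y) x 24 mm high, about 0.25 to 0.4 kg, rubber foot, black-rimmed grey display on the half of its top away from the robot, two round keys on the near half. Origin: centre of its underside; its x points towards its display, roughly at its carton, y to its left, z up. All three timers look alike
- clear_yellow_top (a point): centre of the top face of the grey clear key of timer_yellow: round key, 22 mm across, standing 9 mm proud of the timer's top (33 mm above the bench), on the left half of the timer seen from the robot (18 mm towards the robot from the timer's centre and 26 mm to its left; the two keys are 52 mm apart). This point moves down with the key
- clear_yellow (a joint): travel of that clear key in m: 0 = up, 0.006 = fully down (then 3 mm still stand proud of the timer). Pressed straight down; springs back by itself; starts to move at about 1.2 N, fully down at about 3.6 N; counts as pressed beyond 0.004
- start_yellow_top (a point): centre of the top face of the green start key of timer_yellow: round key, 22 mm across, standing 9 mm proud of the timer's top (33 mm above the bench), on the right half of the timer seen from the robot (18 mm towards the robot from the timer's centre and 26 mm to its right; the two keys are 52 mm apart). This point moves down with the key
- start_yellow (a joint): travel of that start key in m: 0 = up, 0.006 = fully down (then 3 mm still stand proud of the timer). Pressed straight down; springs back by itself; starts to move at about 1.2 N, fully down at about 3.6 N; counts as pressed beyond 0.004
- carton_yellow: fixed open reagent carton with yellow labels (on its front, back and open flap) and yellow vial caps inside: 80 (x) x 110 (y) x 60 mm high, its flap leans back on the side away from the robot up to 86 mm high. Origin: centre of its underside. Its timer's centre stands about 150 mm in front of it (-x), leaving about 70 mm free between them
- timer_blue: loose bench timer standing in front (robot side) of the carton with the blue label: flat white slab 80 (its x) x 110 (its y) x 24 mm high, about 0.25 to 0.4 kg, rubber foot, black-rimmed grey display on the half of its top away from the robot, two round keys on the near half. Origin: centre of its underside; its x points towards its display, roughly at its carton, y to its left, z up. All three timers look alike
- clear_blue_top (a point): centre of the top face of the grey clear key of timer_blue: round key, 22 mm across, standing 9 mm proud of the timer's top (33 mm above the bench), on the left half of the timer seen from the robot (18 mm towards the robot from the timer's centre and 26 mm to its left; the two keys are 52 mm apart). This point moves down with the key
- clear_blue (a joint): travel of that clear key in m: 0 = up, 0.006 = fully down (then 3 mm still stand proud of the timer). Pressed straight down; springs back by itself; starts to move at about 1.2 N, fully down at about 3.6 N; counts as pressed beyond 0.004
- start_blue_top (a point): centre of the top face of the green start key of timer_blue: round key, 22 mm across, standing 9 mm proud of the timer's top (33 mm above the bench), on the right half of the timer seen from the robot (18 mm towards the robot from the timer's centre and 26 mm to its right; the two keys are 52 mm apart). This point moves down with the key
- start_blue (a joint): travel of that start key in m: 0 = up, 0.006 = fully down (then 3 mm still stand proud of the timer). Pressed straight down; springs back by itself; starts to move at about 1.2 N, fully down at about 3.6 N; counts as pressed beyond 0.004
- carton_blue: fixed open reagent carton with blue labels (on its front, back and open flap) and blue vial caps inside: 80 (x) x 110 (y) x 60 mm high, its flap leans back on the side away from the robot up to 86 mm high. Origin: centre of its underside. Its timer's centre stands about 150 mm in front of it (-x), leaving about 70 mm free between them
- timer_red: loose bench timer standing in front (robot side) of the carton with the red label: flat white slab 80 (its x) x 110 (its y) x 24 mm high, about 0.25 to 0.4 kg, rubber foot, black-rimmed grey display on the half of its top away from the robot, two round keys on the near half. Origin: centre of its underside; its x points towards its display, roughly at its carton, y to its left, z up. All three timers look alike
- clear_red_top (a point): centre of the top face of the grey clear key of timer_red: round key, 22 mm across, standing 9 mm proud of the timer's top (33 mm above the bench), on the left half of the timer seen from the robot (18 mm towards the robot from the timer's centre and 26 mm to its left; the two keys are 52 mm apart). This point moves down with the key
- clear_red (a joint): travel of that clear key in m: 0 = up, 0.006 = fully down (then 3 mm still stand proud of the timer). Pressed straight down; springs back by itself; starts to move at about 1.2 N, fully down at about 3.6 N; counts as pressed beyond 0.004
- start_red_top (a point): centre of the top face of the green start key of timer_red: round key, 22 mm across, standing 9 mm proud of the timer's top (33 mm above the bench), on the right half of the timer seen from the robot (18 mm towards the robot from the timer's centre and 26 mm to its right; the two keys are 52 mm apart). This point moves down with the key
- start_red (a joint): travel of that start key in m: 0 = up, 0.006 = fully down (then 3 mm still stand proud of the timer). Pressed straight down; springs back by itself; starts to move at about 1.2 N, fully down at about 3.6 N; counts as pressed beyond 0.004
- carton_red: fixed open reagent carton with red labels (on its front, back and open flap) and red vial caps inside: 80 (x) x 110 (y) x 60 mm high, its flap leans back on the side away from the robot up to 86 mm high. Origin: centre of its underside. Its timer's centre stands about 150 mm in front of it (-x), leaving about 70 mm free between them
- bottle_yellow: loose upright white dropper bottle with a yellow cap, 26 mm in diameter, 60 mm high, 40 g, standing just in front of the yellow carton, between it and its timer. Origin: centre of its underside; z up
- bottle_blue: loose upright white dropper bottle with a blue cap, 26 mm in diameter, 60 mm high, 40 g, standing just in front of the blue carton, between it and its timer. Origin: centre of its underside; z up

How it is judged (in metres and radians):
On the way, in this order (a step that is already met when the one before it is completed fails the run):
1. the yellow kit's timer: grey clear key pressed (more than 4 mm), its start key up (value of joint clear_yellow above 0.004 m and value of joint start_yellow below 0.0015 m), for 0.05 s.
2. clear key sprung back, then the green start key pressed (more than 4 mm) (value of joint start_yellow above 0.004 m and value of joint clear_yellow below 0.0015 m), for 0.05 s.
At the end, for the whole second after the job is handed in: all six keys are up (within 1.5 mm); the yellow kit's timer lies flat and at rest within 15 mm of where it began; the other timers and the bottles are within 10 mm of where they began, bottles upright (distance of timer_yellow from where it was at the start of the episode below 0.015 m and angle between timer_yellow's own z axis and vertical below 0.1 rad and linear speed of timer_yellow below 0.02 m/s and value of joint each of clear_yellow, clear_blue, clear_red, start_yellow, start_blue, start_red below 0.0015 m and distance of each of timer_blue, timer_red, bottle_yellow, bottle_blue from where it was at the start of the episode below 0.01 m and angle between each of bottle_yellow, bottle_blue's own z axis and vertical below 0.15 rad); the robot touches nothing.
It fails at once if a key of another timer is pressed (more than 2 mm) (value of joint any of clear_blue, clear_red, start_blue, start_red above 0.002 m).
It fails at once if the yellow kit's timer is lifted (8 mm), tipped (0.15 rad) or pushed away (20 mm) (height (world z) of timer_yellow above 0.008 m or angle between timer_yellow's own z axis and vertical above 0.15 rad or distance of timer_yellow from where it was at the start of the episode above 0.02 m).
It fails at once if the timer is pressed hard (over 25 N) (contact force between any of the arm, the fingers and timer_yellow above 25 N).
It fails at once if another timer or a bottle is moved (15 mm) or a bottle tipped (0.3 rad) (distance of any of timer_blue, timer_red, bottle_yellow, bottle_blue from where it was at the start of the episode above 0.015 m or angle between any of bottle_yellow, bottle_blue's own z axis and vertical above 0.3 rad).
It fails at once if a carton is bumped (over 4 N) (contact force between any of the arm, the fingers and carton_yellow above 4 N or contact force between any of the arm, the fingers and carton_blue above 4 N or contact force between any of the arm, the fingers and carton_red above 4 N).
It also fails if it takes over 40 s, if anything falls off the work surface, if the arm or the gripper's body presses on something with over 40 N, if the wrist force passes 120 N, or if a joint passes its speed limit or range.

ROBOT

A 6-joint arm with a two-finger parallel gripper is mounted at the origin on the work surface. World frame = base frame: x ahead of the robot, y to its left, z up, the work surface at z = 0. Lengths are in mm, angles in degrees, forces in N, time in s.
With the tool pointing down it reaches from about 425 to 950 mm from the base axis. Payload 3.5 kg.
Tool frame: the origin (TCP) lies where the fingers leave the gripper's body, on its centre line; the fingertips stand 73 mm ahead of it and the grasp point (between the pads) lies 54 mm ahead of it; z points along the fingers, y is the direction in which the jaws open and shut (so a half turn about z gives the same grasp; the last joint's range is limited). The gripper opens to 85 mm and grips with 20 to 120 N. Pads are 22 mm wide; open, the fingers measure 114 mm over their backs; the gripper's body (76 mm by 85 mm) begins 54 mm behind the grasp point. The pads swing forward as they close: fully open they stand 13 mm farther back than shut.
Start: joints at [59.187, 16.404, 90.338, -0, 73.258, -8.594], TCP at [255.216, 624.877, 303.925] pointing down, gripper open.
Joint ranges: [-158.93, 158.93], [-51.34, 127.21], [12.03, 142.37], [-87.48, 267.48], [13.55, 161.25], [-162.69, 162.69]. Speed limits (degrees/s): [159.86, 159.86, 180, 180, 180, 180].

INTERFACE

Orientations are given as a 3x3 rotation matrix whose columns are the frame's x, y, z axes.
In Python, from workcell import env gives the robot as it stands. The module is installed in compiled form; this text tells all that it offers.
- The arm moves only by the tool step_arm, never from a script. Its argument "commands" is a list of rows, each a list of 7 numbers: the turn, a rotation vector about the world's x, y, z in degrees, then the shift along the world's x, y, z in m, then the finger opening in m, from 0 to 0.0854. In form: [[wx, wy, wz, dx, dy, dz, grip], ...]. A call has 1 to 12 rows; each row is the pose to reach, as a shift and turn from the pose commanded when the call began; what a row does not reach only later rows make up. A row lasts 1/12 s, in which the tool goes at most 41.7 mm and 7.16 degrees, less where a joint would pass 70% of its speed; a pose out of reach is approached as far as the arm can. A call with a gripper value outside its range is refused whole. The fingers move at their own pace and stop on an object; the grip force is fixed at half the most. Time passes only in rows, so rows that repeat a pose let the fingers close. It gives the time, the measured TCP pose, the force and the opening at its end, in the units of the state.
- env.read_state(): the state, without advancing time (a new reading comes with each control period).
- env.snapshot(name): name is "scene" or "top" or "wrist"; returns the picture (400x640x3 uint8, blue, green, red); there is no depth.
- env.get_calibration(name): a dict with "camera_matrix" (3x3 intrinsics, pixels), "R" (3x3) and "t" (3): a world point X has camera coordinates R X + t; the wrist camera has in their place "mount" (4x4, takes a point from camera to tool coordinates, whose origin is the TCP and whose axes are the flange's). Camera axes: x right, y down, z forward; pixel columns grow to the right and rows downward; lengths in mm; the calibration is good to about 2 mm. A picture is of the moment at which its call begins: read the wrist's pose just before it. get_calibration takes no time and is no camera call.
- env.job_done(): hands the job in, once; it reports no verdict.
The state is a dict: "time": time; "joints": joint angles; "dq": joint speeds; "joint_torque": joint torques, N m; "position": TCP position; "eef_rot": TCP orientation; "ft_force": force on the tool from outside, world axes, zero at the start; "ft_torque": the same for the moment, N m; "gripper_width": finger opening in mm.
Only numpy, scipy, OpenCV 4.12 (cv2) and the standard library are available. Lean on these libraries where they do the work, as an engineer would, in place of code of your own. Each camera call takes 0.05 s, during which the arm holds its last target. There are 200 camera calls.

## Working session

There is one attempt and no reset: what is moved stays moved. The work goes in short steps, Python scripts to look and compute and a tool call to move; the robot and the scene stay as the last step left them, time stands still between calls to the robot, and variables do not carry over. Pictures are saved under pics/ and viewed, about 8 in all and at most 12, crops included, and the job is handed in when it is done.

Besides the shell and the picture viewer there is one more tool, called after "Call:" in YAML: its name, and indented under it one key for each argument. step_arm: Moves the arm, as the interface text tells. Its arguments: {"type":"object","properties":{"commands":{"type":"array"}},"required":["commands"]}

```bash
mkdir -p pics; python3 - <<'E'
from workcell import env
import cv2,numpy as np
s=env.read_state();print(s['time'],s['position'],s['eef_rot'],s['gripper_width'])
a=env.snapshot("top");b=env.snapshot("scene")
cv2.imwrite('pics/top.png',a);cv2.imwrite('pics/scene.png',b)
for n in("top","scene","wrist"):print(n,env.get_calibration(n))
E
```

```text
0.0 [254.97171645 624.45480805 302.50001069] [[-9.25749229e-01  3.78136050e-01 -1.22142791e-03]
 [ 3.78137867e-01  9.25746953e-01 -2.08150982e-03]
 [ 3.43639264e-04 -2.38882425e-03 -9.99997088e-01]] 85.40857365371744
top {'camera_matrix': array([[399.8083725 ,   0.        , 322.32955825],
       [  0.        , 399.8083725 , 202.05882264],
       [  0.        ,   0.        ,   1.        ]]), 'R': array([[ 0.02259885, -0.99970886, -0.00845522],
       [-0.98510831, -0.02082533, -0.17066906],
       [ 0.17044329,  0.01218623, -0.98529213]]), 't': array([ -9.41103183, 568.80836132, 862.54567733])}
scene {'camera_matrix': array([[387.29124757,   0.        , 318.95807523],
       [  0.        , 387.29124757, 197.82780283],
       [  0.        ,   0.        ,   1.        ]]), 'R': array([[-0.86585456,  0.50008736,  0.01443996],
       [ 0.42285526,  0.74694976, -0.51308818],
       [-0.26737484, -0.43815373, -0.85821443]]), 't': array([ 516.01014776, -211.8198764 , 1004.17150008])}
wrist {'camera_matrix': array([[335.78374964,   0.        , 323.8228984 ],
       [  0.        , 335.78374964, 204.43433674],
       [  0.        ,   0.        ,   1.        ]]), 'mount': array([[ 4.82468866e-05, -9.65883117e-01, -2.58978380e-01,
         6.52109123e+01],
       [ 9.99999756e-01, -1.33861647e-04,  6.85545951e-04,
         2.03986621e-01],
       [-6.96824533e-04, -2.58978350e-01,  9.65882875e-01,
        -6.97543926e+01],
       [ 0.00000000e+00,  0.00000000e+00,  0.00000000e+00,
         1.00000000e+00]])}
```

View pics/top.png

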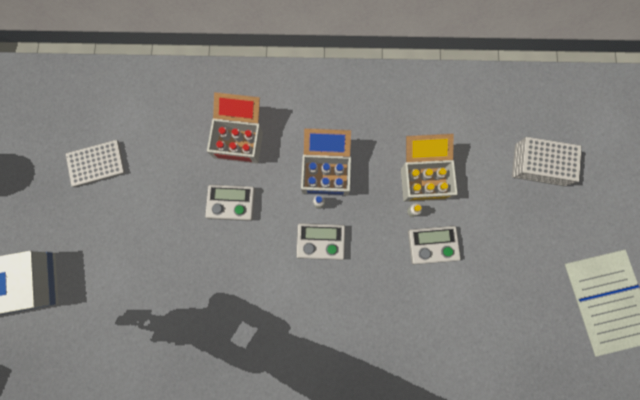

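View pics/scene.png

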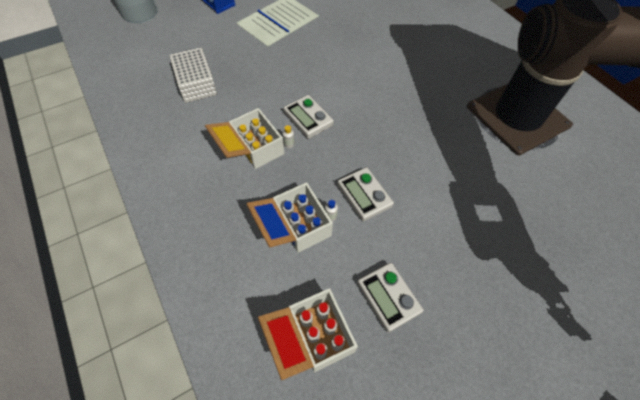

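The top view shows the yellow timer at about (435,245), with its grey key near (425,254) and its green key near (448,252). The scene view agrees: that timer stands in front of the yellow carton. Next I locate the keys precisely in both views.

```bash
cat >h.py <<'E'
import cv2,numpy as np
from workcell import env
def cam(n,s=None):
    c=env.get_calibration(n);K=c['camera_matrix']
    if n!='wrist': return K,c['R'].T,-c['R'].T@c['t']
    T=np.eye(4);T[:3,:3]=s['eef_rot'];T[:3,3]=s['position'];M=T@c['mount'];return K,M[:3,:3],M[:3,3]
def ray(uv,z,n,s=None):
    K,R,o=cam(n,s);d=R@np.linalg.solve(K,[*uv,1]);return o+d*(z-o[2])/d[2]
def blobs(im,kind,roi):
    h=cv2.cvtColor(im,cv2.COLOR_BGR2HSV);x0,y0,x1,y1=roi
    m=cv2.inRange(h,(50,110,40),(90,255,255)) if kind=='green' else cv2.inRange(h,(0,0,70),(179,70,150))
    k=np.zeros_like(m);k[y0:y1,x0:x1]=m[y0:y1,x0:x1]
    n,_,st,c=cv2.connectedComponentsWithStats(k)
    return [(st[i].tolist(),c[i].round(2).tolist()) for i in range(1,n) if st[i,4]>15]
E
python3 - <<'E'
from h import *
for n,r,g in(("top",(436,242,460,262),(419,248,432,260)),("scene",(298,95,316,110),(311,108,328,124))):
    im=cv2.imread(f'pics/{n}.png')
    for k,q in(('green',r),('grey',g)):
        for st,c in blobs(im,k,q):print(n,k,st,c,ray(c,31,n).round(1))
print(ray((425,254),33,"top"),ray((435,245),24,"top"))
E
```

```text
top green [444, 247, 9, 9, 63] [447.84, 251.21] [ 464.8 -284.2   31. ]
top grey [419, 248, 13, 12, 124] [424.79, 253.25] [ 459.  -231.9   31. ]
scene green [304, 99, 8, 7, 42] [307.57, 102.36] [ 467.  -281.6   31. ]
scene grey [315, 111, 11, 10, 83] [319.57, 115.55] [ 462.8 -228.4   31. ]
scene grey [311, 117, 7, 7, 26] [312.88, 120.85] [ 485.7 -221.5   31. ]
[ 457.22281172 -231.86300276   33.        ] [ 478.67351665 -257.39049119   24.        ]
```

Call:
step_arm:
  commands:
    - [0, 0, 0, 0.017, -0.033, 0, 0]
    - [0, 0, 0, 0.033, -0.067, 0, 0]
    - [0, 0, 0, 0.05, -0.1, 0, 0]
    - [0, 0, 0, 0.067, -0.133, 0, 0]
    - [0, 0, 0, 0.083, -0.167, 0, 0]
    - [0, 0, 0, 0.1, -0.2, 0, 0]
    - [0, 0, 0, 0.117, -0.233, 0, 0]
    - [0, 0, 0, 0.133, -0.267, 0, 0]
    - [0, 0, 0, 0.15, -0.3, 0, 0]
    - [0, 0, 0, 0.167, -0.333, 0, 0]
    - [0, 0, 0, 0.183, -0.367, 0, 0]
    - [0, 0, 0, 0.2, -0.4, 0, 0]

```text
time: 1.1
position: [455.3, 223.1, 303.5]
eef_rot: [[-0.926, 0.378, -0.001], [0.378, 0.926, -0.0], [0.001, -0.0, -1.0]]
ft_force: [0.5, 0.5, 0.7]
gripper_width: -0.3
```

Call:
step_arm:
  commands:
    - [0, 0, 0, 0.005, -0.038, 0, 0]
    - [0, 0, 0, 0.01, -0.076, 0, 0]
    - [0, 0, 0, 0.015, -0.114, 0, 0]
    - [0, 0, 0, 0.02, -0.152, 0, 0]
    - [0, 0, 0, 0.025, -0.19, 0, 0]
    - [0, 0, 0, 0.03, -0.228, 0, 0]
    - [0, 0, 0, 0.035, -0.266, 0, 0]
    - [0, 0, 0, 0.04, -0.304, 0, 0]
    - [0, 0, 0, 0.045, -0.342, 0, 0]
    - [0, 0, 0, 0.05, -0.38, 0, 0]
    - [0, 0, 0, 0.05, -0.418, 0, 0]
    - [0, 0, 0, 0.05, -0.455, 0, 0]

```text
time: 2.1
position: [504.8, -232.0, 303.4]
eef_rot: [[-0.926, 0.378, -0.001], [0.378, 0.926, 0.0], [0.001, 0.0, -1.0]]
ft_force: [0.7, 0.5, -0.5]
gripper_width: -0.1
```

Call:
step_arm:
  commands:
    - [0, 0, 0, 0.005, -0.025, -0.025, 0]
    - [0, 0, 0, 0.005, -0.05, -0.05, 0]
    - [0, 0, 0, 0.005, -0.05, -0.075, 0]
    - [0, 0, 0, 0.005, -0.05, -0.1, 0]
    - [0, 0, 0, 0.005, -0.05, -0.1, 0]
    - [0, 0, 0, 0.005, -0.05, -0.1, 0]
    - [0, 0, 0, 0.005, -0.05, -0.1, 0]

```text
time: 2.68
position: [510.7, -280.3, 205.2]
eef_rot: [[-0.926, 0.378, 0.001], [0.378, 0.926, -0.001], [-0.001, -0.0, -1.0]]
ft_force: [-0.1, 0.4, 0.4]
gripper_width: -0.0
```

```bash
python3 - <<'E'
from h import *
s=env.read_state();a=env.snapshot("wrist");cv2.imwrite('pics/w1.png',a)
np.save('w1.npy',s,allow_pickle=True)
print(s['time'],s['position'],s['ft_force'],s['gripper_width'],s['joints'])
K,R,o=cam('wrist',s)
for p in((460.5,-230.5,33),(466,-283,33)):
    c=R.T@(np.array(p)-o);print((K@c/c[2])[:2])
E
```

```text
2.6833 [ 510.7364896  -280.25367696  205.15559901] [-0.09361574  0.39334005  0.42999957] -0.00032530850944477896 [-3.87289382e+01  1.06315451e+01  1.08166607e+02  2.05634436e-03
  6.11146730e+01 -1.06531275e+02]
[362.34103347 113.88001839]
[296.18716284 150.00570837]
```

View pics/w1.png

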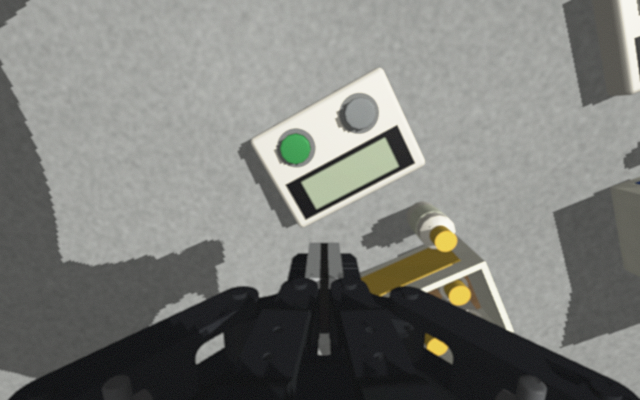

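The wrist view shows the timer, with the green key at about (295,148), the grey key at about (360,112) and the closed fingertips at (324,250). Both keys are close to where I predicted.

```bash
python3 - <<'E'
from h import *
s=np.load('w1.npy',allow_pickle=True).item();a=cv2.imread('pics/w1.png')
for k,r in(('green',(275,125,318,170)),('grey',(337,90,383,135))):
    for st,c in blobs(a,k,r):
        p=ray((st[0]+st[2]/2-.5,st[1]+st[3]/2-.5),33,'wrist',s)
        print(k,st,c,p.round(1),ray(c,33,'wrist',s).round(1),'shift',(p-s['position']).round(1))
g=cv2.medianBlur(cv2.cvtColor(a,cv2.COLOR_BGR2GRAY),3)[60:180,250:410]
c=cv2.HoughCircles(g,cv2.HOUGH_GRADIENT,1,30,param1=100,param2=12,minRadius=12,maxRadius=22)
for u,v,r in c[0][:4]:print(u+250,v+60,r,ray((u+250,v+60),33,'wrist',s).round(1))
E
```

```text
green [280, 134, 30, 30, 675] [294.82, 148.37] [ 464.6 -283.7   33. ] [ 464.6 -283.4   33. ] shift [ -46.2   -3.4 -172.2]
grey [337, 94, 41, 39, 699] [354.06, 115.91] [ 458.5 -233.7   33. ] [ 459.6 -236.3   33. ] shift [ -52.2   46.5 -172.2]
295.5 147.5 19.2 [ 464.2 -282.7   33. ]
358.5 112.5 20.3 [ 458.6 -232.6   33. ]
```

Call:
step_arm:
  commands:
    - [0, 0, 0, -0.02, 0.02, 0, 0]
    - [0, 0, 0, -0.04, 0.037, 0, 0]
    - [0, 0, 0, -0.0515, 0.0485, -0.02, 0]
    - [0, 0, 0, -0.0515, 0.0485, -0.05, 0]
    - [0, 0, 0, -0.0515, 0.0485, -0.075, 0]
    - [0, 0, 0, -0.0515, 0.0485, -0.085, 0]
    - [0, 0, 0, -0.0515, 0.0485, -0.085, 0]
    - [0, 0, 0, -0.0515, 0.0485, -0.085, 0]
    - [0, 0, 0, -0.0515, 0.0485, -0.085, 0]

```text
time: 3.48
position: [460.2, -232.6, 121.2]
eef_rot: [[-0.926, 0.378, 0.003], [0.378, 0.926, -0.003], [-0.004, -0.001, -1.0]]
ft_force: [0.6, 0.3, -0.2]
gripper_width: 0.1
```

```bash
python3 - <<'E'
from h import *
s=env.read_state();a=env.snapshot("wrist");cv2.imwrite('pics/w2.png',a);b=env.snapshot("scene");cv2.imwrite('pics/s2.png',cv2.resize(b[60:180,220:400],None,fx=4,fy=4))
print(s['time'],s['position'],s['ft_force'])
K,R,o=cam('wrist',s)
for p in((459.3,-231.5,33),(464.5,-283,33),s['position']+s['eef_rot'][:,2]*73):
    c=R.T@(np.array(p)-o);print((K@c/c[2])[:2])
E
```

```text
3.4833 [ 460.16602268 -232.62273948  121.22062593] [ 0.5963087   0.30636393 -0.24190081]
[324.80627981 245.24797238]
[237.28461945 288.57865117]
[323.15855093 260.87909074]
```

View pics/w2.png

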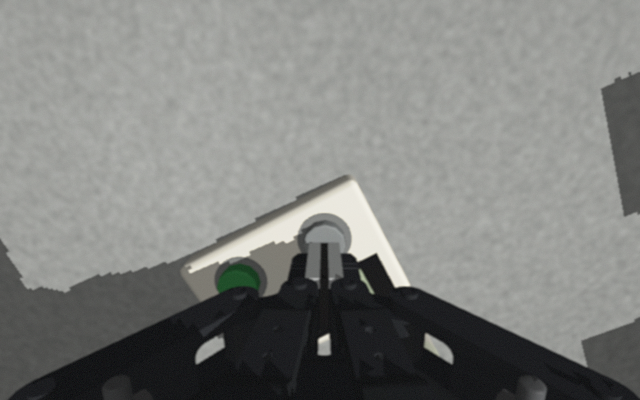

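The fingertips sit over the grey key: column 324 for both, with the key centre near row 240. I lower slowly and watch the force.

Call:
step_arm:
  commands:
    - [0, 0, 0, -0.001, 0.001, -0.005, 0]
    - [0, 0, 0, -0.001, 0.001, -0.01, 0]
    - [0, 0, 0, -0.001, 0.001, -0.012, 0]
    - [0, 0, 0, -0.001, 0.001, -0.014, 0]
    - [0, 0, 0, -0.001, 0.001, -0.016, 0]
    - [0, 0, 0, -0.001, 0.001, -0.017, 0]
    - [0, 0, 0, -0.001, 0.001, -0.017, 0]

```text
time: 4.17
position: [457.5, -230.4, 101.7]
eef_rot: [[-0.926, 0.378, -0.001], [0.378, 0.926, 0.001], [0.001, 0.0, -1.0]]
ft_force: [-1.8, 1.2, 3.6]
gripper_width: -0.4
```

Call:
step_arm:
  commands:
    - [0, 0, 0, 0, 0, -0.001, 0]
    - [0, 0, 0, 0, 0, -0.001, 0]

```text
time: 4.33
position: [457.7, -230.6, 100.9]
eef_rot: [[-0.926, 0.378, -0.0], [0.378, 0.926, 0.0], [0.0, 0.0, -1.0]]
ft_force: [-2.0, 1.3, 3.2]
gripper_width: 0.0
```

Call:
step_arm:
  commands:
    - [0, 0, 0, 0, 0, -0.001, 0]
    - [0, 0, 0, 0, 0, -0.001, 0]

```text
time: 4.5
position: [457.7, -230.6, 100.0]
eef_rot: [[-0.926, 0.378, 0.0], [0.378, 0.926, -0.0], [-0.0, 0.0, -1.0]]
ft_force: [-2.0, 1.0, 2.5]
gripper_width: -0.3
```

Call:
step_arm:
  commands:
    - [0, 0, 0, 0, 0, -0.001, 0]
    - [0, 0, 0, 0, 0, -0.001, 0]

```text
time: 4.67
position: [457.8, -230.7, 99.6]
eef_rot: [[-0.926, 0.378, -0.001], [0.378, 0.926, 0.0], [0.001, 0.0, -1.0]]
ft_force: [-1.8, 2.5, 7.7]
gripper_width: -0.4
```

```bash
python3 - <<'E'
from h import *
b=env.snapshot("scene");w=env.snapshot('wrist')[180:320,180:420]
s=env.read_state();print(s['time'],s['position'],s['ft_force'],s['ft_torque'])
b=cv2.resize(b[70:160,250:370],(640,480),interpolation=cv2.INTER_CUBIC)
w=cv2.resize(w,None,fx=2,fy=2);b[:100]=b[:100];cv2.imwrite('pics/s3.png',b);cv2.imwrite('pics/w3.png',w)
E
```

```text
4.7667 [ 457.84483021 -230.68432105   99.61598197] [-2.84873564  1.84935548  7.56795638] [ 0.3777166   0.56958377 -0.00753313]
```

View pics/s3.png

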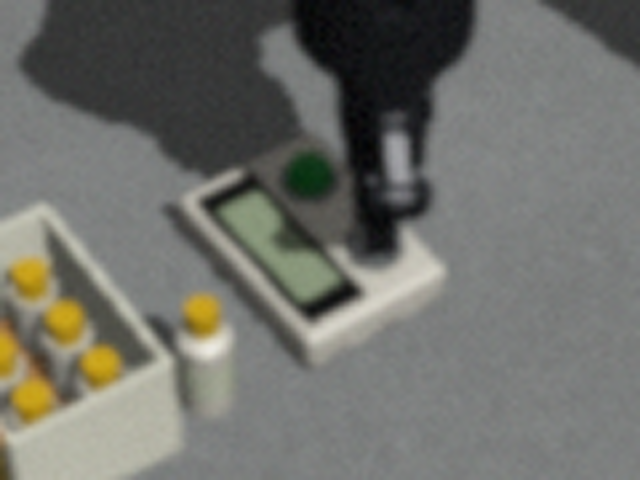

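The crop shows the fingertips on the grey key, with the timer in place. The force rose sharply to 7.6 N at a tip height of about 27 mm, which means the key is fully down. Now I lift and move over to the green key.

Call:
step_arm:
  commands:
    - [0, 0, 0, 0, 0, 0.01, 0]
    - [0, 0, 0, 0, 0, 0.025, 0]
    - [0, 0, 0, 0, 0, 0.03, 0]
    - [0, 0, 0, 0.003, -0.025, 0.03, 0]
    - [0, 0, 0, 0.006, -0.052, 0.025, 0]
    - [0, 0, 0, 0.006, -0.052, 0.02, 0]
    - [0, 0, 0, 0.006, -0.052, 0.02, 0]
    - [0, 0, 0, 0.006, -0.052, 0.02, 0]

```text
time: 5.43
position: [463.2, -282.0, 118.1]
eef_rot: [[-0.926, 0.379, -0.001], [0.379, 0.926, 0.001], [0.002, 0.001, -1.0]]
ft_force: [-0.0, 1.4, -0.3]
gripper_width: -0.0
```

```bash
python3 - <<'E'
from h import *
s=env.read_state();a=env.snapshot("wrist");cv2.imwrite('pics/w4.png',a)
print(s['time'],s['position'],s['ft_force'])
for st,c in blobs(a,'green',(200,150,450,320)):print(st,c)
K,R,o=cam('wrist',s);c=R.T@(np.array((464.5,-283,33))-o);print((K@c/c[2])[:2])
E
```

```text
5.4333 [ 463.15846438 -282.04107899  118.09016882] [-0.02353442  1.39232182 -0.25049593]
[301, 230, 42, 24, 422] [319.47, 239.02]
[322.27671397 253.88288638]
```

View pics/w4.png

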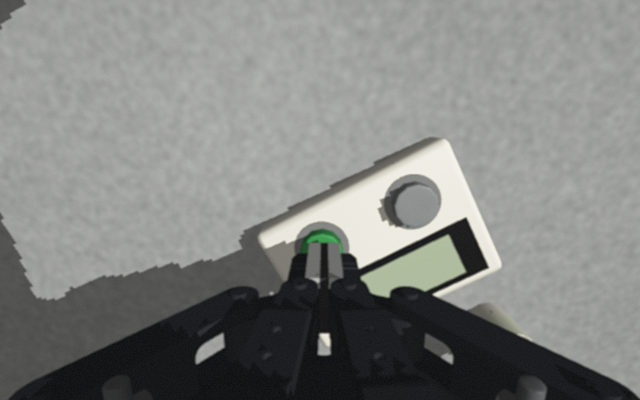

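The grey key has come back up and the tips are over the green key: column about 322 for both. I press it to the same depth.

Call:
step_arm:
  commands:
    - [0, 0, 0, 0, 0, -0.006, 0]
    - [0, 0, 0, 0, 0, -0.01, 0]
    - [0, 0, 0, 0, 0, -0.013, 0]
    - [0, 0, 0, 0, 0, -0.015, 0]
    - [0, 0, 0, 0, 0, -0.017, 0]
    - [0, 0, 0, 0, 0, -0.019, 0]
    - [0, 0, 0, 0, 0, -0.019, 0]
    - [0, 0, 0, 0, 0, -0.019, 0]

```text
time: 6.15
position: [463.7, -282.4, 100.0]
eef_rot: [[-0.926, 0.378, -0.0], [0.378, 0.926, 0.001], [0.0, 0.0, -1.0]]
ft_force: [0.2, 3.2, 2.9]
gripper_width: 0.2
```

Call:
step_arm:
  commands:
    - [0, 0, 0, 0, 0, -0.001, 0]
    - [0, 0, 0, 0, 0, -0.001, 0]

```text
time: 6.32
position: [463.9, -282.6, 99.6]
eef_rot: [[-0.926, 0.378, -0.0], [0.378, 0.926, 0.0], [0.0, 0.0, -1.0]]
ft_force: [-2.3, 4.0, 7.6]
gripper_width: 0.4
```

The force rose to 7.6 N at the same height, so the green key is fully down too. I withdraw upward.

Call:
step_arm:
  commands:
    - [0, 0, 0, 0, 0, 0.015, 0]
    - [0, 0, 0, 0, 0, 0.04, 0]
    - [0, 0, 0, 0, 0, 0.075, 0]
    - [0, 0, 0, 0, 0, 0.11, 0]
    - [0, 0, 0, 0.02, 0, 0.14, 0]
    - [0, 0, 0, 0.045, 0, 0.15, 0]
    - [0, 0, 0, 0.045, 0, 0.15, 0]
    - [0, 0, 0, 0.045, 0, 0.15, 0]
    - [0, 0, 0, 0.045, 0, 0.15, 0]

```text
time: 7.07
position: [508.0, -282.4, 247.5]
eef_rot: [[-0.926, 0.378, -0.002], [0.378, 0.926, 0.001], [0.002, 0.0, -1.0]]
ft_force: [-0.6, -0.6, -0.0]
gripper_width: 0.5
```

```bash
python3 - <<'E'
from h import *
s=env.read_state();a=env.snapshot("wrist");cv2.imwrite('pics/w5.png',a)
print(s['time'],s['position'],s['ft_force'])
for st,c in blobs(a,'green',(150,60,500,300)):
    print(st,ray((st[0]+st[2]/2-.5,st[1]+st[3]/2-.5),33,'wrist',s).round(1))
E
```

```text
7.0667 [ 507.97711391 -282.38852982  247.4662177 ] [-0.56464397 -0.59536414 -0.01773273]
[290, 134, 25, 25, 482] [ 464.1 -283.8   33. ]
```

View pics/w5.png

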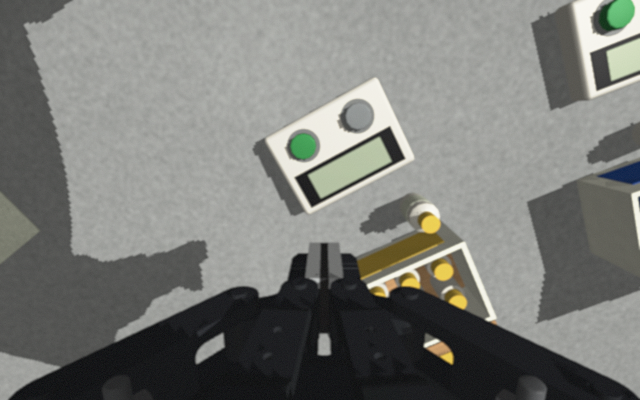

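Both keys are up: green at (303,146), grey at (357,115). The green key is within 1 mm of where it began, the bottle stands upright, and the tool is clear.

```bash
python3 -c "
from workcell import env
print(env.job_done())"
```

```text
the job is handed in; nothing more can be done
None
```

I pressed the yellow kit's grey clear key fully down, let it spring back, did the same with its green start key, then withdrew and handed the job in. It took about 7 s of robot time.

- **Presses:** the force rose sharply to about 7.6 N with the tip at about 27 mm on both keys. That matches full travel and is well under the 25 N limit. The only sign of travel is tip height and force, as the key joints could not be read directly.
- **After the presses:** a wrist picture before the second press showed the grey key up. The last one showed both keys up and the green key within about 1 mm of where it began. In that picture the yellow bottle stood upright, and the tool read about zero force at a TCP height of 247 mm.
- **Not re-measured:** I did not measure the other two timers, the blue bottle or the cartons again. The tool stayed over the yellow timer whenever it was low.
- **Disagreement:** the top and scene cameras differed by up to 5 mm on key positions, so I used the closer wrist view.

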